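# Roll a shaft blank into a V-cradle and set it against the stop

### The arm

A 6-joint arm with a two-finger parallel gripper is mounted at the origin on the work surface. World frame = base frame: x ahead of the robot, y to its left, z up, the work surface at z = 0. Lengths are in mm, angles in rad, forces in N, time in s.
With the tool pointing down it reaches from about 350 to 975 mm from the base axis. Payload 7.1 kg.
Tool frame: the origin (TCP) lies midway between the tips of the shut fingers; the grasp point (between the pads) lies 19 mm behind it; z points along the fingers, y is the line along which they close (so a half turn about z gives the same grasp; the last joint's range is limited). The gripper opens to 88 mm and grips with 3 to 60 N. Pads are 20 mm wide; open, the fingers measure 115 mm over their backs; the gripper's body (75 mm by 178 mm) begins 61 mm behind the grasp point.
Start: joints at [1.229, 0.423, 1.63, -0, 1.089, -0.019], TCP at [198.232, 592.713, 222.675] pointing down, gripper open.
Joint ranges: [-3, 3], [-0.9, 2.11], [0.09, 2.58], [-1.31, 4.45], [0.11, 2.69], [-2.54, 2.54]. Speed limits (rad/s): [2.39, 2.39, 3.01, 3.14, 3.14, 3.14].

### API

Orientations are given as a rotation vector (axis times angle).
In Python, from workcell import manip, vision, order gives the robot as it stands. The module is installed in compiled form; this text tells all that it offers.
- The arm moves only by the tool send_rows, never from a script. Its argument "motion" is a list of rows, each a list of 2 entries, a list of its own where there are three numbers: the shift along the tool's x, y, z as a fraction of full scale, then the turn about the tool's z as a fraction of full scale. In form: [[[x, y, z], yaw], ...]. A call has 1 to 5 rows; each row is the pose to reach, as a shift and turn from the pose commanded when the call began, along the tool's axes at that moment; what a row does not reach only later rows make up. Full scale, the value 1, is 0.15 m for a shift and 120 degrees for a turn. A row lasts 1/12 s, in which the tool goes at most 41.7 mm and 7.16 degrees, less where a joint would pass 70% of its speed; a pose out of reach is approached as far as the arm can. A call with a number of a shift or a turn outside -1 to 1 is refused whole. A call with a gripper value outside its range is refused whole. "grip" is the closure, from -1 (fully open) to 1 (shut), set as the call begins (left out, the last holds). The fingers move at their own pace and stop on an object; "force" is the grip in N (left out, the last holds). Time passes only in rows, so rows that repeat a pose let the fingers close. It gives the time, the measured TCP pose, the force, the opening and the grip force at its end, in the units of the state.
- manip.get_state(): the state, without advancing time (a new reading comes with each control period).
- vision.grab_frame(name): name is "scene" or "top" or "wrist"; returns (picture, depth): 420x560x3 uint8, red, green, blue; 420x560 float32, mm along the optical axis (not along the pixel's ray), 0 where there is no reading.
- vision.camera_info(name): a dict with "camera_matrix" (3x3 intrinsics, pixels), "camera_from_world" (4x4, takes a point from world to camera coordinates); the wrist camera has in their place "tool_from_camera" (4x4, takes a point from camera to tool coordinates, whose origin is the TCP and whose axes are the flange's). Camera axes: x right, y down, z forward; pixel columns grow to the right and rows downward; lengths in mm; the calibration is good to about 2 mm. A picture is of the moment at which its call begins: read the wrist's pose just before it. camera_info takes no time and is no camera call.
- order.sign_off(): hands the job in; it is judged then, once.
The state is a dict: "clock": time; "q": joint angles; "joint_velocities": joint speeds; "joint_torque": joint torques, N m; "tcp_pos": TCP position; "tool_rot": TCP orientation; "ft_force": force on the tool from outside, world axes, zero at the start; "torque": the same for the moment, N m; "opening": finger opening in mm; "gripper_force": force on a finger pad.
Only numpy, scipy, OpenCV 4.12 (cv2) and the standard library are available. Lean on these libraries where they do the work, as an engineer would, in place of code of your own. Each camera call takes 0.05 s, during which the arm holds its last target. There are 200 camera calls.

### The job

Using only pushes with the fingertips or the outside of the fingers, roll the long round wooden blank that lies on the bench by its side, up the ramp and down into the groove of the V-cradle, then push it endwise along the groove until its end is fully home against the stop. Do not pick the blank up or stand it on end, and leave the other things on the bench where they are. Finish with the hand clear of the work.

Things in the scene. Friction and masses are not known exactly. Their poses are not given: they have to be found in the camera images.
- blank: the blank: light wooden cylinder, 40 mm across, 160 mm long, about 0.14 kg, lying on the bench. Origin: mid-length, on its axis, 20 mm above the bench. Its x axis runs along the cylinder; y and z turn as it rolls. Starts side-on to the ramp, 220 to 320 mm from the groove, up to 0.15 rad off parallel. Rolls freely, square to its own axis: may run ahead of the fingers, or back down the ramp.
- cradle: the cradle: plywood V-block with ramp, fixed to the bench. Origin at bench height under the bottom of the groove; x along the groove towards the stop, y from ramp side to back fence, z up. All reach x = -130 to 120 mm. Groove: 90 degree V, bottom 2 mm high at y = 0, far side up to 30 mm high at y = 28, then flat to y = 54. A seated blank has its axis at y = 0, z = 30 mm.
- lip (a point): middle of the top edge of the ramp, where it drops into the groove: cradle frame x = -5, y = -17, z = 19 mm
- ramp_foot (a point): middle of the lower edge of the ramp, at bench height: cradle frame x = -5, y = -107, z = 0 mm. The ramp rises straight from here to the lip
- stop_face (a point): point on the face of the stop that the blank's end shall meet: cradle frame x = 120, y = 0, z = 30 mm. The stop is a dark wooden plate across the +x end of the groove, x = 120 to 134, y = -20 to 54, 52 mm high; the -x end is open. Fully home, the blank's origin is 80 mm from this point (cradle x = 40)
- plane: bystander, loose: hand plane, 160 x 50 mm, 75 mm tall, metal sole and wooden knobs. Origin: centre of its underside
- orange: bystander, loose: an orange, 72 mm across. Origin: centre of its underside
- glue: bystander, loose: glue bottle, 56 mm across, 150 mm tall. Origin: centre of its underside
- mug: bystander, loose: white mug, 80 mm across, 90 mm tall. Origin: centre of its underside
- stub: bystander, loose: short round wooden stub standing on end, 40 mm across, 70 mm tall (not the blank). Origin: centre of its underside
- tape: bystander, loose: black tape measure, 62 x 62 mm, 35 mm tall. Origin: centre of its underside
- tin: bystander, loose: low round metal tin, 70 mm across, 50 mm tall. Origin: centre of its underside
Not all that is in view belongs to the job. What is shaped like the blank but orange is not meant.

How it is judged:
By the outcome, as a careful person would: the job done as asked, in the order asked, and still so for the second after the job is handed in, with the robot touching nothing.
It also fails if it takes over 51 s, if anything falls off the work surface, if the arm or the gripper's body presses on something with over 40 N, if the wrist force passes 120 N, or if a joint passes its speed limit or range.

## Working session

There is one attempt and no reset: what is moved stays moved. The work goes in short steps, Python scripts to look and compute and a tool call to move; the robot and the scene stay as the last step left them, time stands still between calls to the robot, and variables do not carry over. Pictures are saved under pics/ and viewed, at most 12 in all, crops included, and the job is handed in when it is done.

Besides the shell and the picture viewer there is one more tool, called as name([rows], argument=value, ...), one row to a line, values as JSON. send_rows: Moves the arm, as the interface text tells. Shift numbers are shares of 0.15 m and turn numbers shares of 120 degrees, none past 1 either way. Its arguments: {"type":"object","properties":{"motion":{"type":"array","items":{"type":"array"}},"grip":{"type":"number"},"force":{"type":"number"}},"required":["motion"]}

```bash
mkdir -p pics; cat > h.py <<'E'
import numpy as np, cv2
from scipy.spatial.transform import Rotation as R
from workcell import manip, vision, order
def save(n,name):
    im,d=vision.grab_frame(n); cv2.imwrite(f'pics/{name}.png',im[:,:,::-1]); np.savez(f'pics/{name}.npz',im=im,d=d); return im,d
def world(n,d,T=None):
    i=vision.camera_info(n);K=np.array(i['camera_matrix'])
    v,u=np.mgrid[:d.shape[0],:d.shape[1]]
    p=np.stack([(u-K[0,2])/K[0,0]*d,(v-K[1,2])/K[1,1]*d,d],-1)
    M=np.linalg.inv(np.array(i['camera_from_world']))
    return p@M[:3,:3].T+M[:3,3]
E
python3 - <<'E'
from h import *
s=manip.get_state();print(s)
im,_=save('top','top');im2,_=save('scene','scene')
E
```

```text
{'clock': 0.0, 'q': array([ 1.22895942e+00,  4.23834613e-01,  1.63067658e+00,  2.40370640e-05,
        1.08857000e+00, -1.90337693e-02]), 'joint_velocities': array([ 0.00060931,  0.00014352, -0.00187427, -0.00102879, -0.000569  ,
       -0.00054002]), 'joint_torque': array([-1.37613693e-03, -5.44625258e+01, -2.73664784e+01,  6.42876187e-02,
        2.25955714e-02, -1.43821590e-04]), 'tcp_pos': array([198.07415541, 592.21196642, 221.91084411]), 'tool_rot': array([-5.04830206e-01, -3.10047346e+00,  2.29402660e-03]), 'ft_force': array([-0.85350251,  0.13998428, -0.42712741]), 'torque': array([-0.01355772, -0.05671372,  0.00989354]), 'gripper_force': 0.0, 'opening': 87.76031051614869}
```

View pics/top.png

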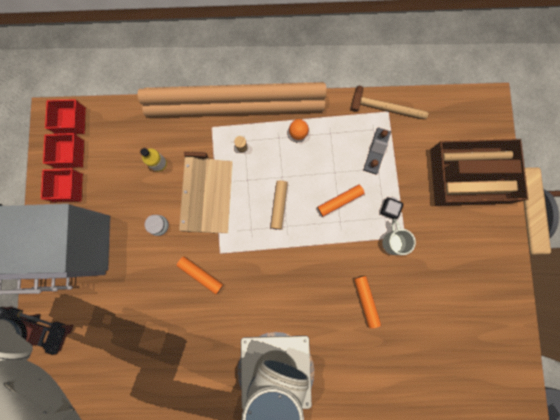

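View pics/scene.png

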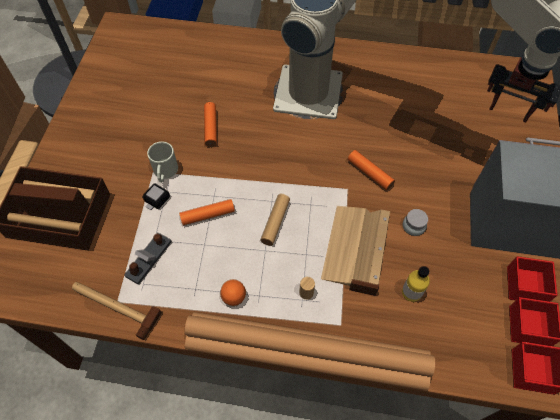

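The top view shows the light wooden blank at px (279,205). Things that could be mistaken for it are the orange cylinders (341,200), (200,275) and (367,302), the standing stub (240,145), the long beams (232,100) and the sticks in the box (480,155). By its colour and size, I choose (279,205). The cradle is at (206,195), with its dark stop at (196,155) on the +x end.

```bash
python3 - <<'E'
from h import *
z=np.load('pics/top.npz');im,d=z['im'],z['d'];P=world('top',d)
hsv=cv2.cvtColor(im,cv2.COLOR_RGB2HSV)
# blank: raised 15..50mm points in box
def rect(name,m):
    q=P[m][:,:2].astype(np.float32); r=cv2.minAreaRect(q); print(name,m.sum(),r, 'med',np.median(P[m],0).round(1))
box=np.zeros(d.shape,bool);box[170:240,262:296]=1
m=box&(hsv[...,1]>70)&(P[...,2]>6); rect('blank',m)
print('bench z',np.median(P[215:235,300:312,2]))
b=np.zeros(d.shape,bool);b[150:240,175:236]=1
m=b&(P[...,2]>8)&(P[...,2]<45);rect('cradle>8',m)
for r in (175,195,215):
    print(r,[tuple(P[r,c].round(0).astype(int)) for c in range(176,240,3)])
m=b&(P[...,2]>47);rect('stop',m)
for n,(u,v) in dict(tape=(392,208),mug=(398,243),stub=(240,143),orange=(299,129),tin=(156,225),glue=(153,158),cylO=(341,200),cyl2=(200,275)).items(): print(n,P[v,u].round())
cv2.imwrite('pics/crop.png',cv2.resize(im[140:260,170:360,::-1],None,fx=4,fy=4,interpolation=2))
E
```

```text
blank 533 ((479.01239013671875, -21.836509704589844), (44.58326721191406, 268.5874328613281), 85.29607391357422) med [531.  -26.6  37.6]
bench z 1.3462971533688233
cradle>8 2637 ((573.5380859375, 223.289306640625), (186.8591766357422, 280.57366943359375), 88.36296844482422) med [577.7 228.7  16.8]
175 [(np.int64(650), np.int64(324), np.int64(1)), (np.int64(650), np.int64(314), np.int64(-1)), (np.int64(649), np.int64(303), np.int64(4)), (np.int64(642), np.int64(286), np.int64(31)), (np.int64(643), np.int64(277), np.int64(25)), (np.int64(641), np.int64(265), np.int64(34)), (np.int64(642), np.int64(256), np.int64(27)), (np.int64(645), np.int64(249), np.int64(13)), (np.int64(646), np.int64(240), np.int64(8)), (np.int64(644), np.int64(229), np.int64(12)), (np.int64(643), np.int64(218), np.int64(17)), (np.int64(643), np.int64(208), np.int64(14)), (np.int64(644), np.int64(198), np.int64(12)), (np.int64(644), np.int64(188), np.int64(8)), (np.int64(644), np.int64(178), np.int64(10)), (np.int64(643), np.int64(167), np.int64(11)), (np.int64(643), np.int64(157), np.int64(11)), (np.int64(643), np
[... 1852 characters left out ...]
 np.int64(14)), (np.int64(506), np.int64(178), np.int64(11)), (np.int64(506), np.int64(169), np.int64(8)), (np.int64(506), np.int64(159), np.int64(3)), (np.int64(506), np.int64(150), np.int64(-1)), (np.int64(506), np.int64(139), np.int64(1)), (np.int64(505), np.int64(129), np.int64(5)), (np.int64(505), np.int64(119), np.int64(3)), (np.int64(505), np.int64(109), np.int64(-2))]
stop 108 ((547.7791137695312, 105.51006317138672), (490.419189453125, 58.738460540771484), 40.95608901977539) med [710.3 244.2  52.5]
tape [ 509. -398.   37.]
mug [ 396. -420.    4.]
stub [735.  95.  71.]
orange [ 777. -101.   71.]
tin [474. 374.  52.]
glue [682. 369. 107.]
cylO [ 540. -232.   44.]
cyl2 [309. 233.  38.]
```

View pics/crop.png

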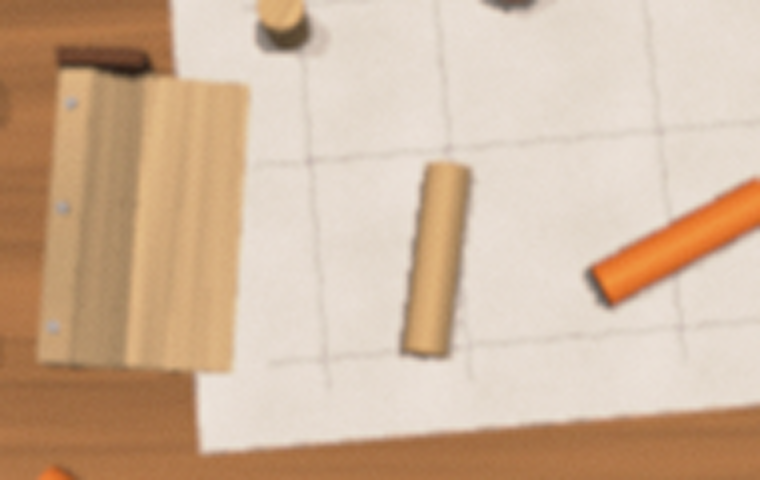

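The crop confirms a light wooden cylinder, with ends at about crop px (449,165) and (425,354). The ramp foot edge runs from (250,85) to (231,372), the lip from (142,75) to (125,366), and the stop is at (103,60).

```bash
cat >> h.py <<'E'
def ray(n,u,v,z):
    i=vision.camera_info(n);K=np.array(i['camera_matrix']);M=np.linalg.inv(np.array(i['camera_from_world']))
    d=M[:3,:3]@np.linalg.solve(K,[u,v,1.]);o=M[:3,3];return o+d*(z-o[2])/d[2]
E
python3 - <<'E'
from h import *
im=np.load('pics/top.npz')['im'];
c=lambda x,y,z:ray('top',(x+.5)/4-.5+170,(y+.5)/4-.5+140,z)
for n,a,b,z in [('foot',(250,85),(231,372),0),('lip',(142,75),(125,366),19),('fence',(62,68),(38,362),30),('stoptop',(150,66),(58,62),52),('stopback',(148,48),(58,46),52)]:
    p,q=c(*a,z),c(*b,z); print(n,p.round(1),q.round(1),'ang',np.arctan2(*(p-q)[1::-1]).round(3))
hsv=cv2.cvtColor(im,cv2.COLOR_RGB2HSV)
m=np.zeros(im.shape[:2],np.uint8);m[170:240,262:296]=255;m&=((hsv[...,1]>70)*255).astype(np.uint8)
n,l,s,ce=cv2.connectedComponentsWithStats(m);k=1+s[1:,4].argmax()
q=np.array([ray('top',x,y,25)[:2] for y,x in np.argwhere(l==k)],np.float32);print(s[k],cv2.minAreaRect(q))
i=vision.camera_info('top');print(np.linalg.inv(i['camera_from_world'])[:3,3])
print(R.from_rotvec(manip.get_state()['tool_rot']).as_matrix().round(3))
E
```

```text
foot [694.3 130.2   0. ] [446.4 148.9   0. ] ang -0.075
lip [700.8 220.   19. ] [452.4 234.5  19. ] ang -0.058
fence [705.9 285.8  30. ] [456.8 304.1  30. ] ang -0.073
stoptop [699.  206.8  52. ] [704.8 283.6  52. ] ang -1.646
stopback [714.5 208.5  52. ] [718.6 283.7  52. ] ang -1.624
[271 180  16  49 537] ((534.9605102539062, -26.77703094482422), (37.41366958618164, 163.40167236328125), 81.26567840576172)
[ 343.34292445  -33.04004977 1299.75268575]
[[-0.948  0.317 -0.   ]
 [ 0.317  0.948 -0.001]
 [-0.    -0.001 -1.   ]]
```

```bash
cat >> h.py <<'E'
def frac(target,ang=None):
    """fractions from current pose to target xyz, with tool y axis at world angle ang"""
    s=manip.get_state();M=R.from_rotvec(s['tool_rot']).as_matrix();a=np.arctan2(M[1,1],M[0,1])
    d=M.T@(np.array(target)-s['tcp_pos'])/150
    y=0 if ang is None else -np.degrees(ang-a)/120
    print('t',round(s['clock'],2),'tcp',s['tcp_pos'].round(1),'ang',a.round(3),'F',s['ft_force'].round(1),'-> shift',d.round(3),'yaw',round(y,3))
E
python3 - <<'E'
from h import *
P=world('top',np.load('pics/top.npz')['d'])
for v,u in [(225,105),(265,100),(265,60),(215,70),(285,60),(325,40)]: print(u,v,P[v,u].round())
frac((528,-71,120),-.152)
E
```

```text
105 225 [480. 548.  35.]
100 265 [350. 549.  60.]
60 265 [352. 564. 257.]
70 215 [487. 547. 250.]
60 285 [288. 707.   2.]
40 325 [209. 556. 344.]
t 0.1 tcp [198.1 592.2 222. ] ang 1.248 F [0.5 0.3 0.5] -> shift [-3.489 -3.495  0.685] yaw 0.668
```

send_rows([
  [[-0.6,-1,0],0.28],
  [[-0.6,-1,0],0.28],
  [[-0.6,-1,0],0.28],
  [[-0.6,-1,0],0.28],
  [[-0.6,-1,0],0.28],
], grip=-1)

```text
clock: 0.52
tcp_pos: [235.4, 416.0, 221.7]
tool_rot: [1.39, 2.817, -0.008]
ft_force: [-0.1, 0.4, -0.9]
opening: 87.9
gripper_force: 0.0
```

```bash
python3 -c "
from h import *
frac((528,-71,120),-.152)"
```

```text
t 0.52 tcp [235.4 416.  221.7] ang 0.654 F [-0.1  0.4 -0.9] -> shift [-3.762 -0.424  0.69 ] yaw 0.385
```

send_rows([
  [[-1,-0.1,0],0.2],
  [[-1,-0.1,0],0.2],
  [[-1,-0.1,0],0.2],
  [[-1,-0.1,0],0.2],
])

```text
clock: 0.85
tcp_pos: [316.9, 291.5, 222.5]
tool_rot: [1.944, 2.467, -0.001]
ft_force: [-0.3, 0.2, -0.8]
opening: 87.9
gripper_force: 0.0
```

```bash
python3 -c "
from h import *
frac((528,-71,120),-.152)"
```

```text
t 0.85 tcp [316.9 291.5 222.5] ang 0.236 F [-0.3  0.2 -0.8] -> shift [-2.678  0.804  0.685] yaw 0.185
```

send_rows([
  [[-1,0.3,0.1],0.185],
  [[-1,0.3,0.1],0.185],
  [[-1,0.3,0.1],0.185],
  [[-1,0.3,0.1],0.185],
])

```text
clock: 1.18
tcp_pos: [396.7, 157.1, 207.5]
tool_rot: [2.383, 2.046, -0.0]
ft_force: [0.8, 0.8, -0.1]
opening: 88.0
gripper_force: 0.0
```

```bash
python3 -c "
from h import *
frac((528,-71,120),-.152)"
```

```text
t 1.18 tcp [396.7 157.1 207.5] ang -0.152 F [ 0.8  0.8 -0.1] -> shift [-1.371  1.095  0.584] yaw 0.0
```

send_rows([
  [[-0.9,0.7,0.1],0],
  [[-0.9,0.7,0.1],0],
  [[-0.9,0.7,0.1],0],
  [[-0.9,0.7,0.1],0],
  [[-0.9,0.7,0.1],0],
])

```text
clock: 1.6
tcp_pos: [483.2, 6.1, 192.3]
tool_rot: [2.379, 2.049, 0.001]
ft_force: [0.2, 0.7, 0.8]
opening: 87.8
gripper_force: 0.0
```

send_rows([
  [[-0.47,0.4,0.1],0],
  [[-0.47,0.4,0.4],0],
  [[-0.47,0.4,0.4],0],
  [[-0.47,0.4,0.4],0],
  [[-0.47,0.4,0.4],0],
])

```text
clock: 2.02
tcp_pos: [528.5, -67.9, 131.1]
tool_rot: [-2.376, -2.051, 0.004]
ft_force: [0.0, 1.1, -0.7]
opening: 87.9
gripper_force: 0.0
```

```bash
python3 -c "
from h import *
frac((528,-71,12),-.152)
s=manip.get_state();save('wrist','w1')
i=vision.camera_info('wrist');print(i)"
```

```text
t 2.02 tcp [528.5 -67.9 131.1] ang -0.147 F [ 0.   1.1 -0.7] -> shift [-0.021  0.003  0.794] yaw 0.003
{'camera_matrix': array([[313.34338751,   0.        , 278.36454052],
       [  0.        , 313.34338751, 207.7634691 ],
       [  0.        ,   0.        ,   1.        ]]), 'tool_from_camera': array([[ 9.96843115e-04, -9.51677758e-01, -3.07096810e-01,
         8.45744073e+01],
       [ 9.99999476e-01,  1.01979800e-03,  8.57173261e-05,
         3.99805103e-01],
       [ 2.31601440e-04, -3.07096735e-01,  9.51678276e-01,
        -1.61455347e+02],
       [ 0.00000000e+00,  0.00000000e+00,  0.00000000e+00,
         1.00000000e+00]])}
```

View pics/w1.png

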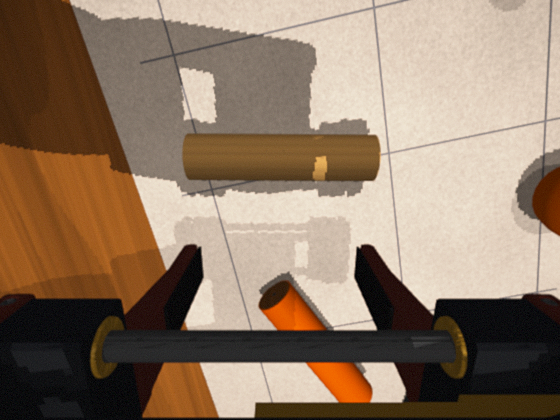

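The wrist view shows the blank level across (183–380, 133–181), centred on the fingers. The orange cylinder's near end is at (275,295), behind the fingertips.

```bash
cat >> h.py <<'E'
def wray(u,v,z,s):
    i=vision.camera_info('wrist');K=np.array(i['camera_matrix']);T=np.array(i['tool_from_camera'])
    M=R.from_rotvec(s['tool_rot']).as_matrix();d=M@T[:3,:3]@np.linalg.solve(K,[u,v,1.]);o=s['tcp_pos']+M@T[:3,3]
    return o+d*(z-o[2])/d[2]
E
python3 - <<'E'
from h import *
s=manip.get_state()
for u,v,z in [(183,157,40),(380,157,40),(282,157,40),(282,181,20),(183,181,20),(379,181,20),(291,273,20),(262,300,20)]: print(u,v,wray(u,v,z,s).round(1))
E
```

```text
183 157 [459.3 -10.8  40. ]
380 157 [616.9 -33.7  40. ]
282 157 [538.6 -22.3  40. ]
282 181 [535.3 -46.5  20. ]
183 181 [447.8 -33.8  20. ]
379 181 [621.  -58.9  20. ]
291 273 [ 531.1 -139.4   20. ]
262 300 [ 497.9 -165.8   20. ]
```

send_rows([
  [[0,0.03,0.25],0],
  [[0,0.03,0.5],0],
  [[0,0.03,0.7],0],
  [[0,0.03,0.79],0],
  [[0,0.03,0.79],0],
])

```text
clock: 2.48
tcp_pos: [532.0, -66.6, 12.6]
tool_rot: [-2.372, -2.055, 0.004]
ft_force: [-0.6, -0.5, -0.7]
opening: 88.3
gripper_force: 0.0
```

send_rows([
  [[0.04,0,0],0],
  [[0.08,0,0],0],
  [[0.13,0,0],0],
  [[0.18,0,0],0],
  [[0.23,0,0],0],
])

```text
clock: 2.9
tcp_pos: [540.0, -33.1, 15.4]
tool_rot: [2.375, 2.054, 0.002]
ft_force: [0.5, 0.0, -0.1]
opening: 88.1
gripper_force: 0.1
```

```bash
python3 -c "
from h import *
frac((528,-71,12),-.152)
s=manip.get_state();im,d=save('wrist','w2');im,d=save('top','t2');cv2.imwrite('pics/t2c.png',cv2.resize(im[140:260,170:360,::-1],None,fx=4,fy=4))"
```

```text
t 2.9 tcp [540.  -33.1  15.4] ang -0.144 F [ 0.5  0.  -0.1] -> shift [-0.262 -0.043  0.023] yaw 0.004
```

View pics/w2.png

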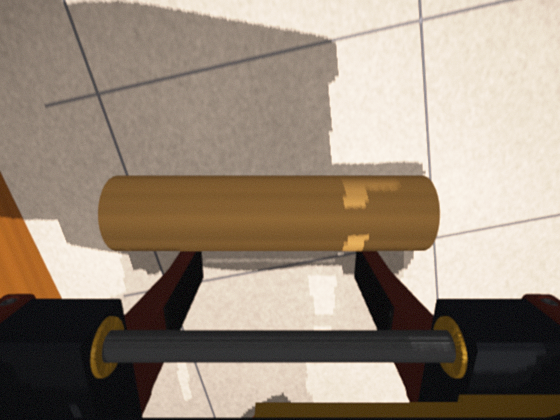

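send_rows([
  [[0.06,0,0.02],-0.01],
  [[0.12,0,0.02],-0.02],
  [[0.18,0,0.02],-0.03],
  [[0.24,0,0.02],-0.035],
  [[0.3,0,0.02],-0.035],
])

```text
clock: 3.42
tcp_pos: [545.7, 11.4, 11.1]
tool_rot: [-2.298, -2.142, 0.0]
ft_force: [0.5, -0.1, 0.5]
opening: 87.8
gripper_force: 0.0
```

send_rows([
  [[0.06,0,0],0],
  [[0.12,0,0],0],
  [[0.18,0,0],0],
  [[0.24,0,0],0],
  [[0.3,0,0],0],
])

```text
clock: 3.83
tcp_pos: [548.8, 56.2, 11.2]
tool_rot: [-2.299, -2.141, 0.0]
ft_force: [-0.3, -0.6, 1.0]
opening: 87.7
gripper_force: 0.0
```

```bash
cat >> h.py <<'E'
C0=np.array([582.7,243.5]);YC=-.07;RC=np.array([[np.cos(YC),np.sin(YC)],[-np.sin(YC),np.cos(YC)]])
def cr(p): return (RC@(np.array(p)[:2]-C0)).round(1)
E
python3 -c "
from h import *
frac((528,-71,12),-.07);s=manip.get_state();print(cr(s['tcp_pos']))
im,d=save('wrist','w3')"
```

```text
t 3.83 tcp [548.8  56.2  11.2] ang -0.071 F [-0.3 -0.6  1. ] -> shift [-0.856 -0.078 -0.005] yaw -0.001
[ -20.7 -189.2]
```

View pics/w3.png

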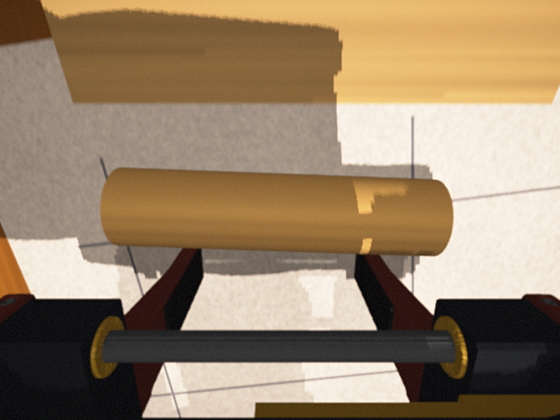

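send_rows([
  [[0.06,0,0],0],
  [[0.12,0,0],0],
  [[0.18,0,0],0],
  [[0.24,0,0],0],
  [[0.3,0,-0.01],0],
])

```text
clock: 4.3
tcp_pos: [551.9, 101.1, 12.5]
tool_rot: [-2.299, -2.141, 0.001]
ft_force: [-0.7, -1.2, -0.3]
opening: 87.8
gripper_force: 0.0
```

send_rows([
  [[0.05,0,-0.01],0],
  [[0.1,0,-0.02],0],
  [[0.15,0,-0.03],0],
  [[0.2,0,-0.04],0],
  [[0.25,0,-0.055],0],
])

```text
clock: 4.72
tcp_pos: [554.7, 138.1, 21.2]
tool_rot: [2.299, 2.14, -0.0]
ft_force: [0.1, -2.3, 1.2]
opening: 87.6
gripper_force: 1.2
```

```bash
python3 -c "
from h import *
frac((528,-71,12),-.07);s=manip.get_state();print(cr(s['tcp_pos']))
im,d=save('wrist','w4')"
```

```text
t 4.72 tcp [554.7 138.1  21.2] ang -0.072 F [ 0.1 -2.3  1.2] -> shift [-1.403 -0.078  0.061] yaw -0.001
[ -20.5 -107.1]
```

View pics/w4.png

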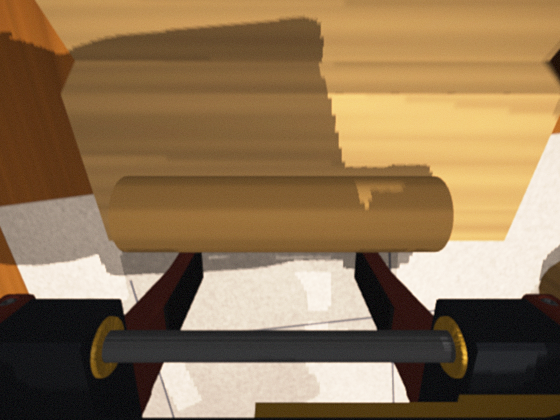

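send_rows([
  [[0.05,0,0],0],
  [[0.1,0,0],0],
  [[0.15,0,-0.01],0],
  [[0.2,0,-0.02],0],
  [[0.24,0,-0.03],0],
])

```text
clock: 5.18
tcp_pos: [557.2, 174.4, 25.5]
tool_rot: [-2.299, -2.141, 0.0]
ft_force: [0.1, -2.3, 1.6]
opening: 87.6
gripper_force: 1.3
```

send_rows([
  [[0.04,0,0],0],
  [[0.08,0,-0.01],0],
  [[0.12,0,-0.01],0],
  [[0.16,0,-0.02],0],
  [[0.2,0,-0.02],0],
])

```text
clock: 5.6
tcp_pos: [559.6, 204.3, 28.6]
tool_rot: [-2.3, -2.14, -0.001]
ft_force: [-0.8, 1.3, -0.2]
opening: 88.0
gripper_force: 0.0
```

```bash
python3 -c "
from h import *
frac((528,-71,12),-.07);s=manip.get_state();print(cr(s['tcp_pos']))
im,d=save('wrist','w5')"
```

```text
t 5.6 tcp [559.6 204.3  28.6] ang -0.072 F [-0.8  1.3 -0.2] -> shift [-1.846 -0.079  0.109] yaw -0.001
[-20.3 -40.7]
```

View pics/w5.png

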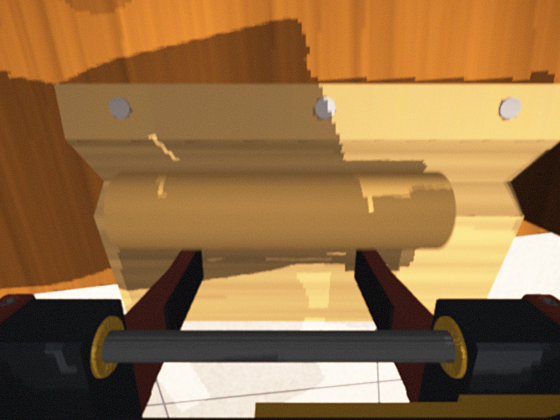

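The blank appears to be in the groove (px 97–455, y 172–248). I'll back off, rise, close the fingers and move to the open end.

send_rows([
  [[-0.1,0,-0.02],0],
  [[-0.15,0,-0.2],0],
  [[-0.15,0,-0.4],0],
  [[-0.15,0,-0.5],0],
  [[-0.15,0,-0.5],0],
])

```text
clock: 6.07
tcp_pos: [560.0, 180.7, 106.9]
tool_rot: [2.298, 2.138, 0.008]
ft_force: [0.8, 0.4, 0.0]
opening: 87.6
gripper_force: 0.0
```

send_rows([
  [[0,-0.2,0],0],
  [[0,-0.45,0],0],
  [[0.2,-0.7,0],0],
  [[0.4,-0.87,0],0],
  [[0.42,-0.87,0],0],
], grip=1, force=20)

```text
clock: 6.48
tcp_pos: [427.4, 254.5, 102.3]
tool_rot: [-2.296, -2.142, 0.005]
ft_force: [0.9, -0.3, -0.8]
opening: 57.8
gripper_force: 0.0
```

```bash
python3 -c "
from h import *
frac((433.1,254,26),-.07);s=manip.get_state();print(cr(s['tcp_pos']),s['opening'])
im,d=save('top','t6');P=world('top',d)
cv2.imwrite('pics/t6c.png',cv2.resize(im[140:260,150:310,::-1],None,fx=4,fy=4))
# wrist view
save('wrist','w6');a=cv2.imread('pics/w6.png');b=cv2.imread('pics/t6c.png');a=cv2.resize(a,(480,360));b=cv2.resize(b,(310,232));o=np.zeros((360,795,3),np.uint8);o[:,:480]=a;o[:232,485:]=b;cv2.imwrite('pics/m6.png',o)"
```

```text
t 6.48 tcp [427.4 254.5 102.3] ang -0.069 F [ 0.9 -0.3 -0.8] -> shift [0.    0.04  0.509] yaw 0.0
[-1.557e+02  1.000e-01] 57.810936431792726
```

View pics/m6.png

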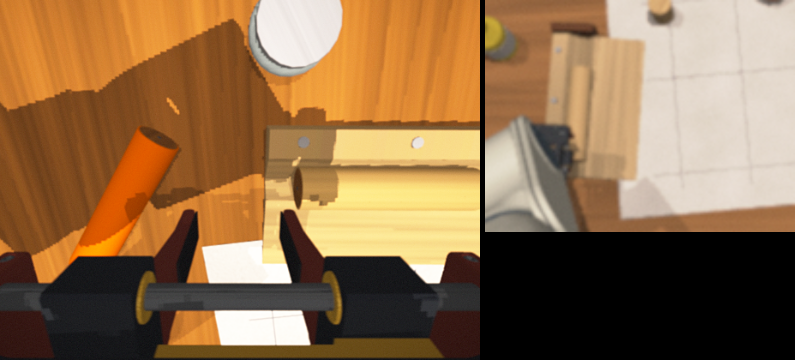

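The blank lies in the groove with its end at montage px (297,188). The orange cylinder is on the left at (160,140). I'm checking clearances.

```bash
python3 -c "
from h import *
s=manip.get_state()
k=560/480
for n,u,v,z in [('end',297,188,30),('endtop',300,167,50),('orR',179,150,25),('orTop',148,126,40),('orR2',140,220,25),('corner',264,125,30),('lipedge',262,207,19)]:
  p=wray(u*k,v*k,z,s);print(n,p.round(),cr(p))"
```

```text
end [485. 249.  30.] [-97.7  -0.9]
endtop [484. 275.  50.] [-101.1   24.9]
orR [380. 291.  25.] [-205.9   33.5]
orTop [360. 316.  40.] [-226.8   56.8]
orR2 [332. 224.  25.] [-249.   -36.8]
corner [457. 309.  30.] [-130.1   56.7]
lipedge [453. 227.  19.] [-128.5  -25.1]
```

send_rows([
  [[0,0.02,0],0],
  [[0,0.02,0],0],
  [[0,0.02,0],0],
  [[0,0.02,0],0],
  [[0,0.02,0],0],
])

```text
clock: 7.0
tcp_pos: [435.6, 252.2, 103.3]
tool_rot: [-2.301, -2.139, 0.0]
ft_force: [-0.1, -0.2, -0.7]
opening: 16.8
gripper_force: 0.0
```

send_rows([
  [[0,0,0.2],0],
  [[0,0,0.4],0],
  [[0,0,0.51],0],
  [[0,0,0.51],0],
  [[0,0,0.51],0],
])

```text
clock: 7.42
tcp_pos: [434.8, 252.3, 26.4]
tool_rot: [-2.3, -2.14, 0.003]
ft_force: [-0.3, 0.0, 0.4]
opening: 0.7
gripper_force: 0.0
```

send_rows([
  [[0,0.05,0],0],
  [[0,0.1,0],0],
  [[0,0.16,0],0],
  [[0,0.22,0],0],
  [[0,0.28,0],0],
])

```text
clock: 7.83
tcp_pos: [478.6, 250.1, 27.7]
tool_rot: [2.299, 2.14, 0.002]
ft_force: [-2.3, 0.7, 1.6]
opening: 0.6
gripper_force: 1.0
```

```bash
python3 -c "
from h import *
s=manip.get_state();print(s['opening'],cr(s['tcp_pos']));frac((433.1,254,26),-.07);save('wrist','w7')"
```

```text
0.5721149622533924 [-104.3   -0.7]
t 7.83 tcp [478.6 250.1  27.7] ang -0.072 F [-2.3  0.7  1.6] -> shift [ 0.004 -0.304  0.011] yaw -0.001
```

View pics/w7.png

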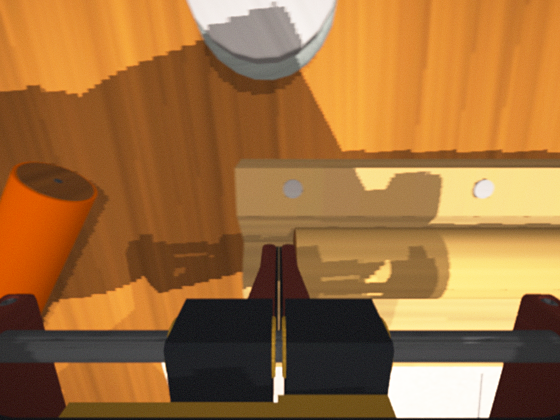

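The shut fingers touch the blank's end at about px (295,240) and are pushing at about 2 N. I'll keep going to the stop.

send_rows([
  [[0,0.05,0],0],
  [[0,0.1,0],0],
  [[0,0.15,0],0],
  [[0,0.2,0],0],
  [[0,0.25,0],0],
])

```text
clock: 8.3
tcp_pos: [515.2, 247.1, 26.8]
tool_rot: [2.299, 2.141, -0.0]
ft_force: [-1.6, -0.7, 0.4]
opening: 0.6
gripper_force: 0.6
```

send_rows([
  [[0,0.02,0],0],
  [[0,0.03,0],0],
  [[0,0.04,0],0],
  [[0,0.05,0],0],
  [[0,0.06,0],0],
])

```text
clock: 8.72
tcp_pos: [523.2, 246.6, 26.8]
tool_rot: [-2.299, -2.141, 0.0]
ft_force: [0.2, 0.2, -1.5]
opening: 0.5
gripper_force: 0.3
```

send_rows([
  [[0,0.01,0],0],
  [[0,0.02,0],0],
  [[0,0.03,0],0],
  [[0,0.04,0],0],
  [[0,0.04,0],0],
])

```text
clock: 9.13
tcp_pos: [529.8, 246.2, 27.0]
tool_rot: [2.299, 2.14, 0.001]
ft_force: [-0.8, -0.3, 0.3]
opening: 0.2
gripper_force: 0.0
```

send_rows([
  [[0,0.01,0],0],
  [[0,0.02,0],0],
  [[0,0.03,0],0],
  [[0,0.03,0],0],
])

```text
clock: 9.47
tcp_pos: [534.3, 245.8, 27.0]
tool_rot: [2.299, 2.14, 0.0]
ft_force: [0.4, -0.4, -0.6]
opening: 0.5
gripper_force: 0.1
```

```bash
python3 -c "
from h import *
s=manip.get_state();print(s['ft_force'],s['gripper_force'],cr(s['tcp_pos']))"
```

```text
[ 0.37949586 -0.44250377 -0.62131444] 0.06437496514990926 [-48.5  -1.1]
```

send_rows([
  [[0,0.01,0],0],
  [[0,0.015,0],0],
  [[0,0.02,0],0],
  [[0,0.025,0],0],
  [[0,0.03,0],0],
])

```text
clock: 9.88
tcp_pos: [535.7, 245.6, 26.8]
tool_rot: [-2.298, -2.138, 0.007]
ft_force: [-14.1, 4.3, 10.4]
opening: 0.6
gripper_force: 6.9
```

send_rows([
  [[0,-0.06,0],0],
  [[0,-0.15,0],0],
  [[0,-0.25,0],0],
  [[0,-0.25,-0.2],0],
  [[0,-0.25,-0.5],0],
])

```text
clock: 10.3
tcp_pos: [497.7, 247.0, 96.1]
tool_rot: [-2.297, -2.14, 0.011]
ft_force: [1.6, 0.6, -0.8]
opening: 0.7
gripper_force: 0.0
```

send_rows([
  [[-0.5,0,-0.4],0],
  [[-0.8,-0.3,-0.8],0],
  [[-1,-0.6,-0.8],0],
  [[-1,-0.6,-0.8],0],
  [[-1,-0.6,-0.8],0],
])

```text
clock: 10.72
tcp_pos: [405.7, 110.3, 214.5]
tool_rot: [2.298, 2.14, 0.001]
ft_force: [0.9, 0.6, 0.5]
opening: 0.5
gripper_force: 0.0
```

```bash
python3 -c "
from h import *
s=manip.get_state();print(s['tcp_pos'],s['ft_force'])
im,_=save('top','t9');sc,_=save('scene','s9')
a=cv2.resize(im[145:245,165:265,::-1],(400,400),interpolation=2);b=cv2.resize(sc[190:300,300:410,::-1],(400,400),interpolation=2);cv2.imwrite('pics/m9.png',np.hstack([a,b]))"
```

```text
[405.68119396 110.33395559 214.50882812] [0.94549068 0.55958874 0.53220343]
```

View pics/m9.png

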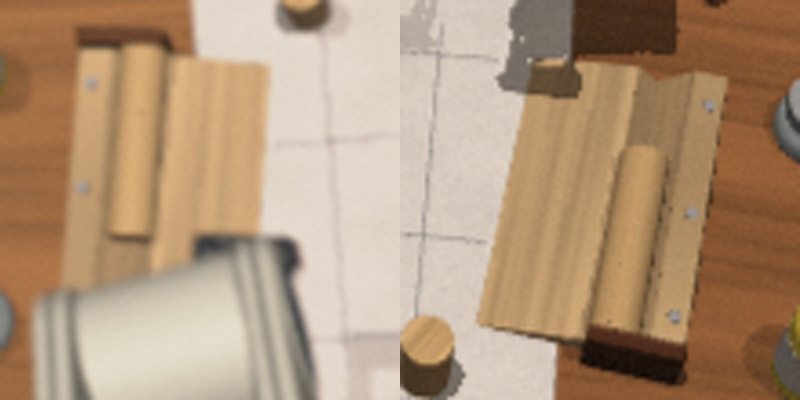

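The blank is seated in the groove with its end against the dark stop, at top px (145,42) and scene px (625,325). The near end is at (130,237). The bystanders haven't moved and the hand is clear.

```bash
python3 -c "
from h import *
e=ray('top',165+130/4-.4,145+237/4-.4,32);print(cr(e))
print(order.sign_off())"
```

```text
[-40.2  -2. ]
the job is handed in; nothing more can be done
None
```

The blank was rolled up the ramp into the groove and pushed fully home against the stop; its near end measured cradle x ≈ -40 mm, as it should be. The hand is clear, the other things are where they were, and the job was handed in at about 11 s (limit 51 s).

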